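# Load the sprung label roll into the bench holder

### The arm

A 7-joint arm with a two-finger parallel gripper is mounted at the origin on the work surface. World frame = base frame: x ahead of the robot, y to its left, z up, the work surface at z = 0. Lengths are in mm, angles in rad, forces in N, time in s.
With the tool pointing down it reaches from about 425 to 950 mm from the base axis. Payload 16.7 kg.
Tool frame: the origin (TCP) lies at the very end of the fingers, on their centre line; the grasp point (between the pads) lies 19 mm behind it; z points along the fingers, x is the direction in which the jaws open and shut, and the axes are right-handed (so a half turn about z gives the same grasp; the last joint's range is limited). The gripper opens to 94 mm and grips with 3 to 60 N. Pads are 16 mm wide; open, the fingers measure 119 mm over their backs; the gripper's body (75 mm by 177 mm) begins 78 mm behind the grasp point.
Start: joints at [1.004, 0.426, 0.074, 1.606, -0.034, 1.111, -0.067], TCP at [273.847, -616.913, 205.467] pointing down, gripper open.
Joint ranges: [-2.85, 2.85], [-0.5, 2.14], [-1.23, 1.37], [0.21, 2.46], [-1.02, 4.16], [0.16, 2.05], [-2.73, 2.73]. Speed limits (rad/s): [1.89, 1.89, 2.39, 2.39, 3.01, 3.01, 3.01].

### API

Orientations are given as a rotation vector (axis times angle).
In Python, from station import state, grab_frame, ticket gives the robot as it stands. The module is installed in compiled form; this text tells all that it offers.
- The arm moves only by the tool carry_out, never from a script. Its argument "rows" is a list of rows, each a list of 3 entries, a list of its own where there are three numbers: the gripper's target within -1 to 1 (shut at 1, half-way at 0, fully open at -1), then the shift along the tool's x, y, z in m, then the turn about the tool's z in degrees. In form: [[jaw, [dx, dy, dz], roll], ...]. A call has 1 to 12 rows; each row shifts and turns the commanded pose from where the row before left it, along the tool's axes as they then stand; what a row does not reach is not made up. A row lasts 1/8 s, in which the tool goes at most 62.5 mm and 10.7 degrees, less where a joint would pass 70% of its speed; a pose out of reach is approached as far as the arm can. A call is refused whole if a number of a shift passes 0.0625 or a number of a turn 10.7, either way. A call with a gripper value outside its range is refused whole. The fingers move at their own pace and stop on an object; the grip force is fixed at half the most. Time passes only in rows, so rows that do not move let the fingers close. It gives the time, the measured TCP pose, the force and the opening at its end, in the units of the state.
- state(): the state, without advancing time (a new reading comes with each control period).
- grab_frame(name): name is "scene" or "top" or "wrist"; returns a dict with "color" (480x640x3 uint8, red, green, blue), "fx", "fy", "cx", "cy" (pixels), "xyz" and "rotation" of the camera in the world; the wrist camera has in their place "T_tool_cam" (4x4, takes a point from camera to tool coordinates, whose origin is the TCP and whose axes are the tool frame's). Camera axes: x right, y down, z forward; pixel columns grow to the right and rows downward; lengths in mm; the calibration is good to about 2 mm. A picture is of the moment at which its call begins: read the wrist's pose just before it. There is no depth.
- ticket.hand_in(): hands the job in, once; it reports no verdict.
The state is a dict: "clock": time; "qpos": joint angles; "dq": joint speeds; "effort": joint torques, N m; "position": TCP position; "eef_rot": TCP orientation; "contact_force": force on the tool from outside, world axes, zero at the start; "wrist_torque": the same for the moment, N m; "width": opening from 0.0 (shut) to 1.0 (fully open).
Only numpy, scipy, OpenCV 4.12 (cv2) and the standard library are available. Lean on these libraries where they do the work, as an engineer would, in place of code of your own. Each camera call takes 0.05 s, during which the arm holds its last target. There are 200 camera calls.

### The job

Load the label holder with the label roll that has the long spring-loaded spindle. Take it from the rack, press its sprung end against the back of the holder's tall slotted cup until the other end clears the round cup, lower it level and let it spring back so that it stays seated between the two cups, then let go of it. Leave the short roll where it is on the rack.

Things in the scene. Friction and masses are not known exactly. Their poses are not given: they have to be found in the camera images.
- label_roll_center (a point): Roll to load: white paper roll, diameter 50 mm, 60 mm wide, 0.22 kg, on a steel spindle of diameter 14 mm. Point: on the spindle axis, mid-paper. y: spindle axis (may be rolled about it). Plain rigid end at y = -75 mm; sprung end, with dark coil rings, at +90 mm when free and always pointing about as the holder's +y. A 22 mm core shows to y = +-38 mm. Grip across the paper from above.
- plunger (a joint): How far the sprung end is pressed in along the spindle, m: 0 free, 0.030 its stop. About 4 N to start, 10 N at the stop. Seated between the cups it reads 0.006.
- roll_holder: Grey steel holder fixed to the table. Origin at table height, mid-base (90 x 200 x 8 mm); z up, y along the line of the cups. At +y the tall slotted cup: open above and to -y, 38 mm wide, side walls from y = 73 mm, flat back wall at y = 87 mm up to z = 125 mm, V floor that carries a spindle end with its axis at z = 65 mm. The loaded roll has its middle at x 0, y +3, z 65 mm.
- round_cup (a point): Centre of the mouth of the holder's round cup at -y: holder x 0, y -62, z 75 mm, axes as the holder's. Level blind bore 34 mm in diameter, 10 mm deep (floor at holder y -72), outer diameter 40 mm, top at z = 95 mm. A spindle end goes in sideways only. To come down past its rim the roll's sprung end must be pressed in over 16 mm (22 mm is good).
- short_roll_center (a point): Not to be moved: roll on the rack's other station, 116 mm from the long one. Paper 50 mm in diameter, 44 mm wide, rigid 124 mm spindle, two equal plain ends. Point: its centre, y its axis. In the rack both spindles lie level, axes 55 mm up, in V notches open above (6 mm plates at 48 mm either side of mid-paper, to 5 mm above the axis; base 6 mm thick); the paper hangs free.
There are look-alikes about, which are no part of the job. What is shaped like the roll_holder but purple is not meant. What is shaped like the part that bears label_roll_center but green is not meant.

How it is judged:
By the outcome, as a careful person would: the job done as asked, in the order asked, and still so for the second after the job is handed in, with the robot touching nothing.
It also fails if it takes over 43 s, if anything falls off the work surface, if the arm or the gripper's body presses on something with over 40 N, if the wrist force passes 120 N, or if a joint passes its speed limit or range.

## Working session

There is one attempt and no reset: what is moved stays moved. The work goes in short steps, Python scripts to look and compute and a tool call to move; the robot and the scene stay as the last step left them, time stands still between calls to the robot, and variables do not carry over. Pictures are saved under pics/ and viewed, about 8 in all and at most 12, crops included, and the job is handed in when it is done.

Besides the shell and the picture viewer there is one more tool, called after "Request:" as name(argument=value, ...) on one line, values as JSON. carry_out: Moves the arm, as the interface text tells. Its arguments: {"type":"object","properties":{"rows":{"type":"array"}},"required":["rows"]}

```bash
mkdir -p pics
python3 - <<'E'
from station import state, grab_frame
import cv2,pickle
s=state();print(s)
for n in("scene","top"):
    f=grab_frame(n);pickle.dump(f,open(n+".pkl","wb"))
    cv2.imwrite(f"pics/{n}1.png",f["color"][:,:,::-1])
    print(n,{k:v for k,v in f.items() if k!="color"})
E
```

```text
{'clock': 0.0, 'qpos': array([ 1.00349811,  0.42671394,  0.07388584,  1.60659447, -0.03407816,
        1.11083444, -0.06710258]), 'dq': array([-7.77395232e-04,  6.88051144e-05, -1.33391459e-03,  2.01412366e-03,
       -3.67371907e-04, -6.13913953e-04,  1.16649794e-03]), 'effort': array([ 2.06465418e-03, -9.35831308e+01,  3.66814904e+00, -4.54186678e+01,
       -4.87179577e-02,  2.03230418e-02,  2.34255040e-04]), 'position': array([ 273.64496669, -616.55907305,  204.79427009]), 'eef_rot': array([-2.63329084e+00,  1.71220779e+00,  1.79978723e-03]), 'contact_force': array([ 0.08406211,  0.06967907, -0.58751246]), 'wrist_torque': array([0.00294023, 0.00743734, 0.05230042]), 'width': 1.0031710606255502}
scene {'fx': 481.8450711940001, 'fy': 481.8450711940001, 'cx': 316.44064652829786, 'cy': 244.22013361217086, 'xyz': array([985.07224976, 140.7280603 , 896.39842129]), 'rotation': array([-1.63038837, -2.14247329,  0.65431384])}
top {'fx': 543.1091774320718, 'fy': 543.1091774320718, 'cx': 313.4079574773974, 'cy': 234.39501011567356, 'xyz': array([ 297.2387261 ,  -10.91769201, 1199.00535283]), 'rotation': array([-2.19507294,  2.14798033, -0.14194185])}
```

View pics/top1.png

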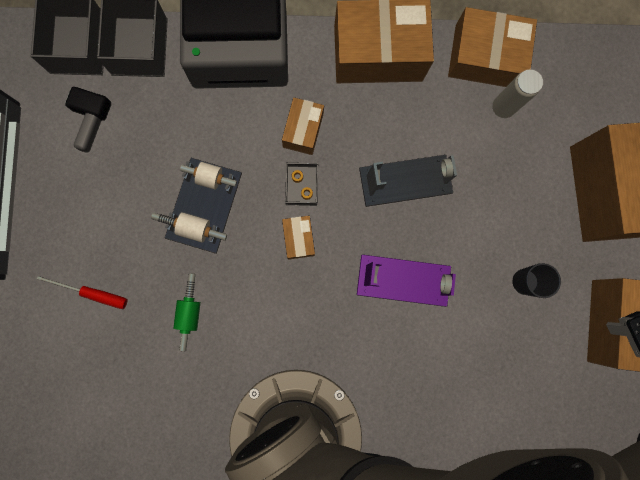

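View pics/scene1.png

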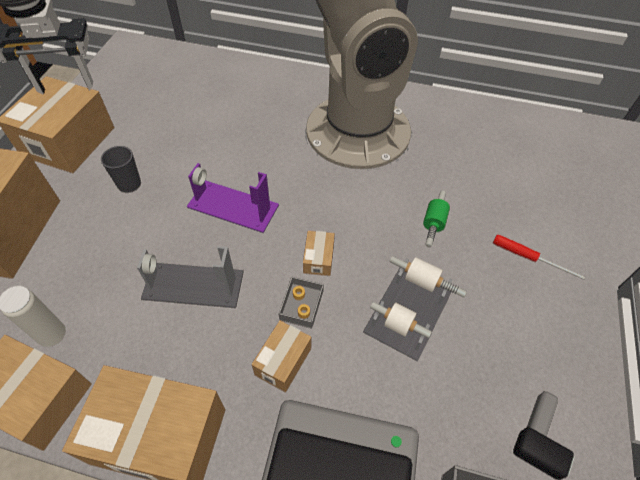

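Top view: the long roll with the coil-ringed end is at (192,228), with its sprung end at (155,216). The short roll is at (208,175), the green look-alike at (187,315). The grey holder is at (406,180), with its tall cup at left (376,178) and round cup at right (448,168). The purple one at (405,280) is not meant. I'll confirm in an enlarged crop.

Run:
```python
import cv2,pickle,numpy as np
t=pickle.load(open("top.pkl","rb"))["color"][:,:,::-1];s=pickle.load(open("scene.pkl","rb"))["color"][:,:,::-1]
def c(i,x,y,w=100,h=75):
    o=cv2.resize(i[y:y+h,x:x+w],None,fx=4,fy=4,interpolation=cv2.INTER_CUBIC)
    for k in range(0,w,10):
        L=10 if (x+k)%50 else 25
        cv2.line(o,(k*4,0),(k*4,L),(0,255,255),1)
    for k in range(0,h,10):
        L=10 if (y+k)%50 else 25
        cv2.line(o,(0,k*4),(L,k*4),(0,255,255),1)
    return o
cv2.imwrite("pics/crop.png",np.vstack([np.hstack([c(t,150,180),c(t,360,140)]),np.hstack([c(s,370,240),c(s,140,240)])]))
```

```text
(no output)
```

View pics/crop.png

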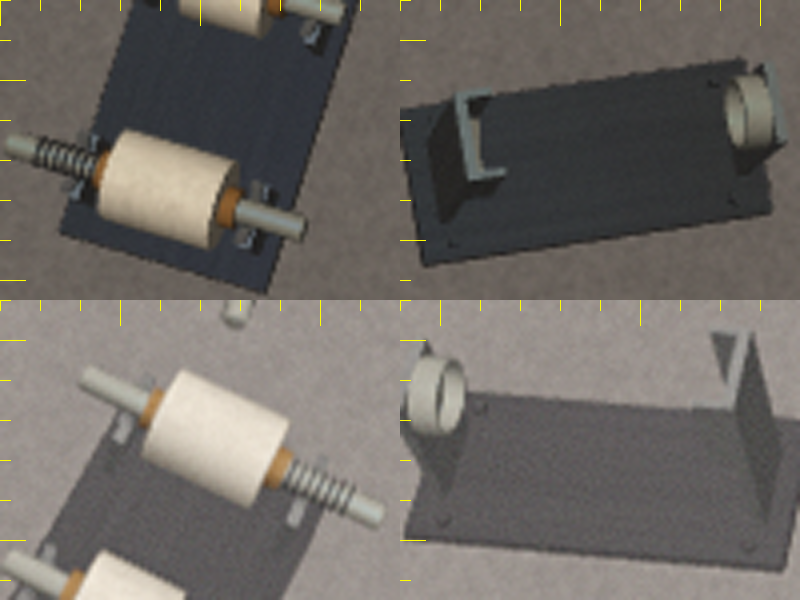

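The crop confirms it: the long roll has dark coil rings at its left (+y) end, and the grey holder's tall cup is on the same side. Next I fit the poses from both views.

```bash
cat > h.py <<'E'
import numpy as np,pickle,cv2
from scipy.spatial.transform import Rotation as R
from scipy.optimize import least_squares
def proj(f,P):
    Rc=R.from_rotvec(f["rotation"]).as_matrix()
    p=(np.asarray(P,float)-f["xyz"])@Rc
    return np.c_[f["fx"]*p[:,0]/p[:,2]+f["cx"],f["fy"]*p[:,1]/p[:,2]+f["cy"]]
def place(q,P):
    c,s=np.cos(q[2]),np.sin(q[2]);P=np.asarray(P,float)
    return np.c_[q[0]+c*P[:,0]-s*P[:,1],q[1]+s*P[:,0]+c*P[:,1],P[:,2]]
def fit(obs,q0):
    def r(q): return np.concatenate([(proj(f,place(q,P))-px).ravel() for f,P,px in obs])
    s=least_squares(r,q0,loss="soft_l1");return s.x,r(s.x).reshape(-1,2)
E
python3 - <<'E'
from h import *
t=pickle.load(open("top.pkl","rb"));s=pickle.load(open("scene.pkl","rb"))
Pr=[[0,90,55],[0,-75,55]]
ro=[(t,Pr,[[152,216.2],[225.8,237]]),(s,Pr,[[462.5,293.75],[392,259.5]])]
B=lambda *a:[[x*45,y*100,8] for x,y in a]
ho=[(t,B((1,1),(-1,1),(1,-1),(-1,-1)),[[360,167],[366.25,206.25],[446.25,154.5],[453,193.25]]),
(s,B((1,-1),(1,1),(-1,1)),[[141.25,300],[235.75,308],[240,269.5]])]
for n,o in(("roll",ro),("holder",ho)):
    for oo in (o,o[:1],o[1:]):
        q,e=fit(oo,[400,100,0]);print(n,q.round(2),np.degrees(q[2]).round(2));print(e.round(1).tolist())
E
```

```text
roll [ 4.3673e+02  2.2668e+02 -2.6000e-01] -14.85
[[-0.6, -0.9], [0.4, -0.1], [2.4, -0.2], [-2.4, -1.4]]
roll [435.77 226.42 -12.82] -734.5
[[-0.6, -0.2], [0.6, 0.1]]
roll [438.5  226.19 -75.65] -4334.7
[[2.1, 0.5], [-2.8, -0.7]]
holder [ 560.57 -235.87 -119.21] -6830.0
[[-1.1, -0.3], [-0.8, -0.4], [-0.0, -0.8], [0.4, -0.7], [-1.7, -2.2], [-0.6, -1.8], [2.9, -0.6]]
holder [ 559.37 -236.74 -112.93] -6470.16
[[-0.7, 0.1], [-0.5, 0.0], [0.4, -0.1], [0.8, 0.0]]
holder [ 564.25 -234.32 -238.57] -13669.06
[[-1.7, 0.2], [-0.0, -0.7], [2.8, 0.3]]
```

Poses from the fit are:
- roll at about (436, 227), yaw −14.7°
- holder at about (560, −236), yaw +10°

I'll go over the holder first so the wrist camera can refine its pose.

Request:
carry_out(rows=[[-1, [-0.0193, -0.0347, -0.008], 0], [-1, [-0.0193, -0.0347, -0.008], 0], [-1, [-0.0193, -0.0347, -0.008], 0], [-1, [-0.0193, -0.0347, -0.008], 0], [-1, [-0.0193, -0.0347, -0.008], 0], [-1, [-0.0193, -0.0347, -0.008], 0], [-1, [-0.0193, -0.0347, -0.008], 0], [-1, [-0.0193, -0.0347, -0.008], 0], [-1, [-0.0193, -0.0347, -0.008], 0], [-1, [-0.0193, -0.0347, -0.008], 0], [-1, [-0.0193, -0.0347, -0.008], 0], [-1, [-0.0193, -0.0347, -0.008], 0]])

```text
clock: 1.6
position: [561.0, -235.2, 301.5]
eef_rot: [2.634, -1.713, -0.001]
contact_force: [0.6, 0.1, 0.4]
width: 1.001
```

Request:
carry_out(rows=[[-1, [0, 0, 0], -9.5], [-1, [0, 0, 0], -9.5], [-1, [0, 0, 0], -9.5], [-1, [0, 0, 0], -9.5], [-1, [0, 0, 0], -9.5], [-1, [0, 0, 0], -9.5], [-1, [0, 0, 0], -9.5], [-1, [0, 0, 0], -9.5], [-1, [0, 0, 0], 0]])

```text
clock: 2.72
position: [560.3, -236.4, 301.2]
eef_rot: [-3.13, -0.27, 0.001]
contact_force: [-0.0, -0.8, -0.3]
width: 1.003
```

```bash
cat >> h.py <<'E'
def wrist(name):
    from station import state,grab_frame
    s=state();f=grab_frame("wrist");T=np.array(f["T_tool_cam"])
    Rt=R.from_rotvec(s["eef_rot"]).as_matrix()
    g=dict(f,xyz=s["position"]+Rt@T[:3,3],rotation=R.from_matrix(Rt@T[:3,:3]).as_rotvec())
    pickle.dump(g,open(name+".pkl","wb"));cv2.imwrite(f"pics/{name}.png",f["color"][:,:,::-1])
    print(s["clock"],s["position"].round(1),s["eef_rot"].round(4),"q",s["qpos"].round(3),"F",s["contact_force"].round(1),"w",round(s["width"],3))
    print("tool x yaw",np.degrees(np.arctan2(Rt[1,0],Rt[0,0])).round(2),"Rt",Rt.round(3).tolist(),"T",T.round(3).tolist())
    return g
E
python3 -c "
from h import *
g=wrist('w1')
q=[560,-236,np.radians(10)]
print(proj(g,place(q,[[45,100,8],[-45,100,8],[45,-100,8],[-45,-100,8],[0,-62,75],[0,87,125]])).round(0).tolist())"
```

```text
2.725 [ 560.3 -236.4  301.2] [-3.1295e+00 -2.7050e-01  8.0000e-04] q [ 0.554  0.267 -0.323  1.625  0.088  1.264  0.388] F [-0.  -0.8 -0.3] w 1.003
tool x yaw 9.88 Rt [[0.985, 0.172, -0.001], [0.172, -0.985, 0.0], [-0.0, -0.0, -1.0]] T [[1.0, -0.0, -0.001, 0.256], [0.001, 0.972, 0.236, -67.833], [0.0, -0.236, 0.972, -179.815], [0.0, 0.0, 0.0, 1.0]]
[[356.0, 122.0], [282.0, 122.0], [353.0, 278.0], [286.0, 278.0], [319.0, 267.0], [319.0, 128.0]]
```

View pics/w1.png

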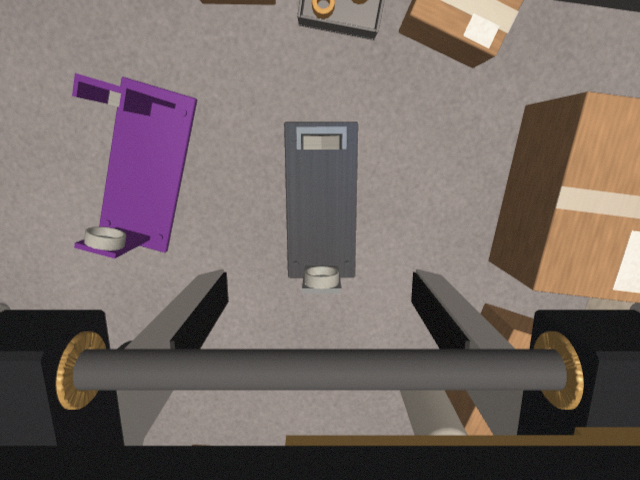

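The prediction nearly matches: base corners are at about (285,122), (357,122), (289,277) and (355,277), so the holder is about 2 px further to +x. I'll move over the roll.

Request:
carry_out(rows=[[-1, [-0.0035, -0.0398, 0.0083], 0], [-1, [-0.0035, -0.0398, 0.0083], 0], [-1, [-0.0035, -0.0398, 0.0083], 0], [-1, [-0.0035, -0.0398, 0.0083], 0], [-1, [-0.0035, -0.0398, 0.0083], 0], [-1, [-0.0035, -0.0398, 0.0083], 0], [-1, [-0.0035, -0.0398, 0.0083], 0], [-1, [-0.0035, -0.0398, 0.0083], 0], [-1, [-0.0035, -0.0398, 0.0083], 0], [-1, [-0.0035, -0.0398, 0.0083], 0], [-1, [-0.0035, -0.0398, 0.0083], 0], [-1, [-0.0035, -0.0398, 0.0083], 0]])

```text
clock: 4.28
position: [436.3, 228.0, 201.7]
eef_rot: [-3.13, -0.265, -0.0]
contact_force: [0.3, -0.7, 0.1]
width: 0.998
```

Request:
carry_out(rows=[[-1, [0, 0, 0], 8.2], [-1, [0, 0, 0], 8.2], [-1, [0, 0, 0], 8.2], [-1, [0, 0, 0], 0]])

```text
clock: 4.78
position: [436.7, 227.0, 201.9]
eef_rot: [-3.115, 0.405, -0.0]
contact_force: [-0.1, 0.5, 0.4]
width: 0.997
```

Run:
```python
from h import *
g=wrist('w2')
q=[436,227,np.radians(-14.7)]
print(proj(g,place(q,[[0,90,55],[0,-75,55],[25,30,55],[-25,30,55],[25,-30,55],[-25,-30,55],[0,30,80],[0,-30,80]])).round(0).tolist())
t=pickle.load(open("top.pkl","rb"));w=pickle.load(open("w1.pkl","rb"))
B=[[x*45,y*100,8] for x,y in((1,1),(-1,1),(1,-1),(-1,-1))]
a=(t,B,[[360,167],[366.25,206.25],[446.25,154.5],[453,193.25]]);b=(w,B,[[357,122],[285,122],[355,277],[289,277]])
for o in([a,b],[b]):
    r,e=fit(o,[560,-236,.17]);print(r[:2].round(1),np.degrees(r[2]).round(2),e.round(1).tolist())
```

```text
4.775 [436.7 227.  201.9] [-3.1154e+00  4.0470e-01 -1.0000e-04] q [-0.053  0.178 -0.615  1.98   0.12   1.019 -0.982] F [-0.1  0.5  0.4] w 0.997
tool x yaw -14.8 Rt [[0.967, -0.255, 0.0], [-0.255, -0.967, -0.0], [0.0, -0.0, -1.0]] T [[1.0, -0.0, -0.0, 0.221], [0.001, 0.972, 0.236, -67.936], [0.0, -0.236, 0.972, -179.815], [0.0, 0.0, 0.0, 1.0]]
[[318.0, 123.0], [319.0, 306.0], [347.0, 194.0], [290.0, 194.0], [346.0, 260.0], [291.0, 260.0], [318.0, 198.0], [318.0, 269.0]]
[ 561.7 -235.3] 10.2 [[-1.4, -0.7], [-1.0, -0.8], [-0.4, -1.4], [0.2, -1.3], [0.4, -0.5], [-1.9, -0.1], [-0.3, 0.9], [-1.6, 1.3]]
[ 562.7 -234.7] 10.21 [[1.3, -0.9], [-1.0, -0.4], [0.6, 0.7], [-0.7, 1.1]]
```

View pics/w2.png

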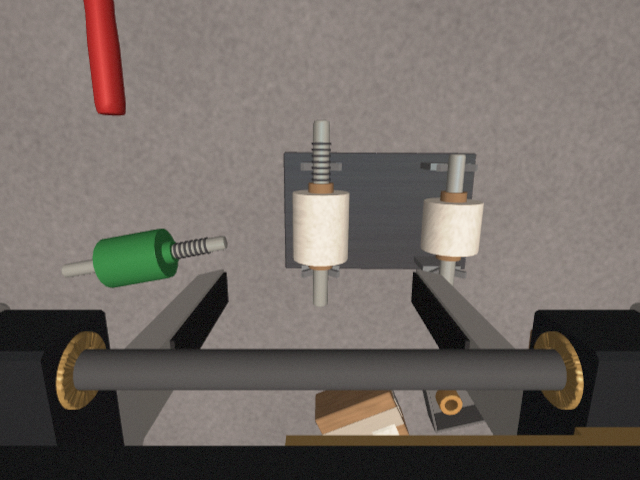

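The long roll is right under the tool: tip at (321,121), plain end at (321,306), paper centred at x≈321. The short roll is at (452,228) and the green decoy at (140,258). I'll descend with a 1.5 mm shift in +x, then grip.

Request:
carry_out(rows=[[-1, [0.0015, 0, 0.02], 0], [-1, [0, 0, 0.02], 0], [-1, [0, 0, 0.02], 0], [-1, [0, 0, 0.02], 0], [-1, [0, 0, 0.02], 0], [-1, [0, 0, 0.02], 0], [-1, [0, 0, 0.018], 0], [-1, [0, 0, 0.015], 0], [-1, [0, 0, 0.008], 0], [-1, [0, 0, 0.005], 0], [-1, [0, 0, 0], 0]])

```text
clock: 6.2
position: [438.2, 226.6, 35.9]
eef_rot: [-3.116, 0.401, -0.0]
contact_force: [-0.7, 0.2, -0.4]
width: 1.0
```

Request:
carry_out(rows=[[1, [0, 0, 0], 0], [1, [0, 0, 0], 0], [1, [0, 0, 0], 0], [1, [0, 0, 0], 0], [1, [0, 0, 0], 0], [1, [0, 0, 0], 0], [1, [0, 0, 0], 0], [1, [0, 0, 0], 0]])

```text
clock: 7.2
position: [437.6, 226.6, 35.9]
eef_rot: [3.116, -0.4, -0.001]
contact_force: [-5.2, 0.6, 3.6]
width: 0.525
```

Request:
carry_out(rows=[[1, [0, 0, -0.006], 0], [1, [0, 0, -0.012], 0], [1, [0, 0, -0.02], 0], [1, [0, 0, -0.025], 0], [1, [0, 0, -0.025], 0], [1, [0, 0, -0.025], 0], [1, [0, 0, -0.025], 0], [1, [0, 0, -0.02], 0], [1, [0, 0, -0.01], 0], [1, [0, 0, 0], 0]])

```text
clock: 8.45
position: [438.4, 226.5, 204.5]
eef_rot: [-3.115, 0.401, -0.002]
contact_force: [0.1, -0.1, -1.5]
width: 0.524
```

Run:
```python
from h import *
g=wrist('w3')
q=[437.5,226.6,np.radians(-14.8)]
from station import state
z=state()["position"][2]+19
print(proj(g,place(q,[[0,90,z],[0,-75,z],[25,30,z],[-25,30,z],[25,-30,z],[-25,-30,z]])).round(0).tolist())
```

```text
8.45 [438.4 226.5 204.5] [-3.1154e+00  4.0130e-01 -1.7000e-03] q [-0.043  0.178 -0.623  1.975  0.122  1.024 -0.978] F [ 0.1 -0.1 -1.5] w 0.524
tool x yaw -14.68 Rt [[0.967, -0.253, 0.001], [-0.253, -0.967, 0.0], [0.001, -0.001, -1.0]] T [[1.0, -0.0, -0.0, 0.221], [0.001, 0.972, 0.236, -67.936], [0.0, -0.236, 0.972, -179.815], [0.0, 0.0, 0.0, 1.0]]
[[317.0, 94.0], [317.0, 438.0], [373.0, 238.0], [261.0, 237.0], [369.0, 359.0], [265.0, 358.0]]
```

View pics/w3.png

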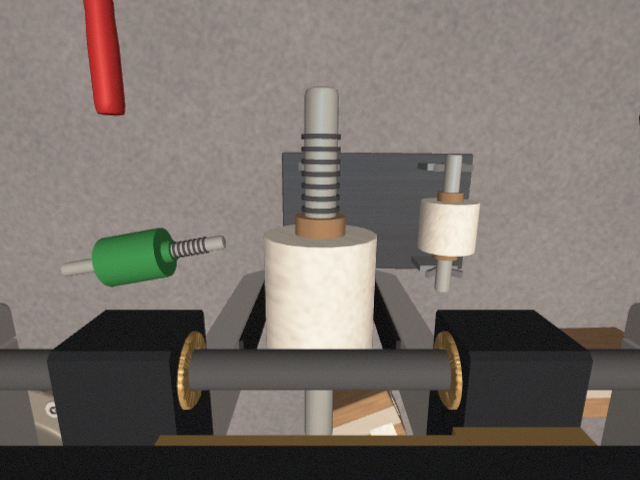

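The roll is held level, with its tip at about (321,90) as predicted. The rack and short roll are undisturbed. I'll turn to the holder yaw and carry the roll over.

Request:
carry_out(rows=[[1, [0, 0, 0], -6.2], [1, [0, 0, 0], -6.2], [1, [0, 0, 0], -6.2], [1, [0, 0, 0], -6.2], [1, [0, 0, 0], 0]])

```text
clock: 9.12
position: [437.8, 226.3, 203.1]
eef_rot: [3.129, 0.277, -0.002]
contact_force: [-0.9, 0.1, -2.5]
width: 0.523
```

Request:
carry_out(rows=[[1, [0.003, 0.025, 0], 0], [1, [0.003, 0.042, 0], 0], [1, [0.003, 0.045, 0], 0], [1, [0.004, 0.045, 0], 0], [1, [0.004, 0.045, 0], 0], [1, [0.004, 0.045, 0], 0], [1, [0.004, 0.045, 0], 0], [1, [0.004, 0.045, 0], 0], [1, [0.003, 0.045, 0], 0], [1, [0.003, 0.045, 0], 0], [1, [0.002, 0.042, 0], 0], [1, [0.002, 0.026, 0], 0]])

```text
clock: 10.62
position: [563.4, -255.8, 203.1]
eef_rot: [-3.129, -0.271, 0.002]
contact_force: [0.5, 0.3, -2.3]
width: 0.527
```

Request:
carry_out(rows=[[1, [0, 0, 0], 0], [1, [0, 0, 0], 0]])

```text
clock: 10.88
position: [563.7, -252.5, 203.6]
eef_rot: [-3.128, -0.278, 0.001]
contact_force: [0.9, -0.1, -2.2]
width: 0.526
```

```bash
cat >> h.py <<'E'
def off():
    from station import state
    s=state();p=s["position"];Rt=R.from_rotvec(s["eef_rot"]).as_matrix();a=np.radians(10.1)
    d=p[:2]-[560.3,-235.8];c,n=np.cos(a),np.sin(a)
    F=s["contact_force"]
    print("t",s["clock"],"holder x,y",(c*d[0]+n*d[1]).round(1),(-n*d[0]+c*d[1]).round(1),"axis z",(p[2]+19).round(1),"yaw",np.degrees(np.arctan2(Rt[1,0],Rt[0,0])).round(2),
     "Fh",np.round([c*F[0]+n*F[1],-n*F[0]+c*F[1],F[2]],1),"w",round(s["width"],3))
E
python3 - <<'E'
from h import *
off();g=wrist('w4')
q=[560.3,-235.8,np.radians(10.1)]
print(proj(g,place(q,[[19,87,125],[-19,87,125],[45,100,8],[-45,100,8],[0,-62,75]])).round(0).tolist())
E
```

```text
t 10.875 holder x,y 0.4 -17.0 axis z 222.6 yaw 10.16 Fh [ 0.9 -0.3 -2.2] w 0.526
10.875 [ 563.7 -252.5  203.6] [-3.1284e+00 -2.7820e-01  5.0000e-04] q [ 0.592  0.357 -0.35   1.722  0.135  1.086  0.377] F [ 0.9 -0.1 -2.2] w 0.526
tool x yaw 10.16 Rt [[0.984, 0.176, -0.0], [0.176, -0.984, 0.001], [-0.0, -0.001, -1.0]] T [[1.0, -0.0, -0.001, 0.256], [0.001, 0.972, 0.236, -67.832], [0.0, -0.236, 0.972, -179.815], [0.0, 0.0, 0.0, 1.0]]
[[348.0, 92.0], [289.0, 92.0], [366.0, 96.0], [271.0, 96.0], [319.0, 282.0]]
```

View pics/w4.png

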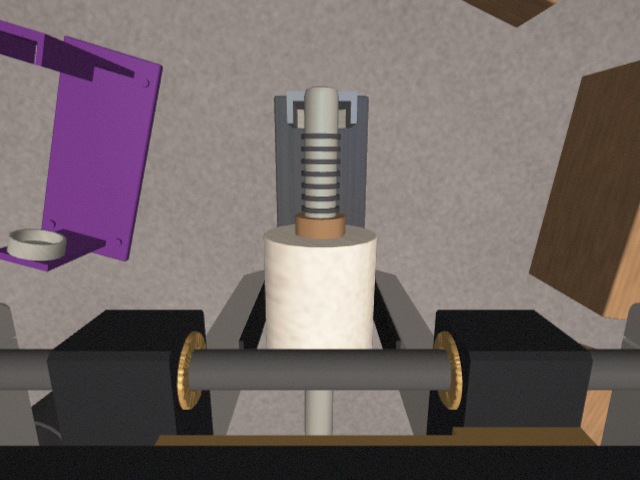

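The cup spans about x 287–357 with the tip centred at 321, so alignment is good. I'll lower to axis z≈114.

Request:
carry_out(rows=[[1, [0, 0, 0.01], 0], [1, [0, 0, 0.02], 0], [1, [0, 0, 0.022], 0], [1, [0, 0, 0.022], 0], [1, [0, 0, 0.02], 0], [1, [0, 0, 0.01], 0], [1, [0, 0, 0.005], 0], [1, [0, 0, 0], 0], [1, [0, 0, 0], 0]])

```text
clock: 12.05
position: [564.0, -254.1, 95.5]
eef_rot: [3.129, 0.277, 0.001]
contact_force: [0.4, -0.7, -2.2]
width: 0.526
```

```bash
python3 -c "
from h import *
off()"
```

```text
t 12.05 holder x,y 0.5 -18.6 axis z 114.5 yaw 10.13 Fh [ 0.3 -0.8 -2.2] w 0.526
```

Request:
carry_out(rows=[[1, [0, -0.006, 0], 0], [1, [0, -0.006, 0], 0], [1, [0, -0.005, 0], 0], [1, [0, -0.004, 0], 0], [1, [0, 0, 0], 0], [1, [0, 0, 0], 0]])

```text
clock: 12.8
position: [560.3, -233.9, 95.3]
eef_rot: [3.128, 0.277, 0.001]
contact_force: [0.7, -6.5, -2.8]
width: 0.526
```

```bash
python3 -c "
from h import *
off()"
```

```text
t 12.8 holder x,y 0.3 1.9 axis z 114.3 yaw 10.11 Fh [-0.4 -6.5 -2.8] w 0.526
```

Contact at about 6 N, as expected. I'll press on to y≈19.

Request:
carry_out(rows=[[1, [0, -0.004, 0], 0], [1, [0, -0.004, 0], 0], [1, [0, -0.004, 0], 0], [1, [0, -0.003, 0], 0], [1, [0, -0.002, 0], 0], [1, [0, 0, 0], 0], [1, [0, 0, 0], 0]])

```text
clock: 13.68
position: [557.4, -217.8, 95.4]
eef_rot: [3.128, 0.276, 0.002]
contact_force: [3.2, -9.6, -3.0]
width: 0.526
```

```bash
cat > two.py <<'E'
import sys
from h import *
from station import grab_frame
off();n=sys.argv[1]
f=grab_frame("scene")["color"][:,:,::-1];t=grab_frame("top")["color"][:,:,::-1];w=wrist(n+"w")["color"][:,:,::-1]
c=lambda i,x,y,w,h,k:cv2.resize(i[y:y+h,x:x+w],None,fx=k,fy=k,interpolation=cv2.INTER_CUBIC)
cv2.imwrite(f"pics/{n}.png",np.hstack([np.vstack([c(f,110,200,160,120,2.5),c(t,340,120,160,120,2.5)]),np.vstack([c(w,160,40,320,240,1.25),c(w,0,0,640,480,.625)])]))
E
python3 two.py p1
```

```text
t 13.675 holder x,y 0.3 18.2 axis z 114.4 yaw 10.08 Fh [  1.4 -10.1  -3. ] w 0.526
13.775 [ 557.5 -217.8   95.4] [3.1275e+00 2.7590e-01 2.2000e-03] q [ 0.532  0.442 -0.34   1.863  0.19   0.866  0.275] F [ 3.7 -9.8 -3.2] w 0.526
tool x yaw 10.08 Rt [[0.985, 0.175, 0.002], [0.175, -0.985, -0.002], [0.001, 0.002, -1.0]] T [[1.0, -0.0, -0.001, 0.257], [0.001, 0.972, 0.236, -67.83], [0.0, -0.236, 0.972, -179.815], [0.0, 0.0, 0.0, 1.0]]
```

View pics/p1.png

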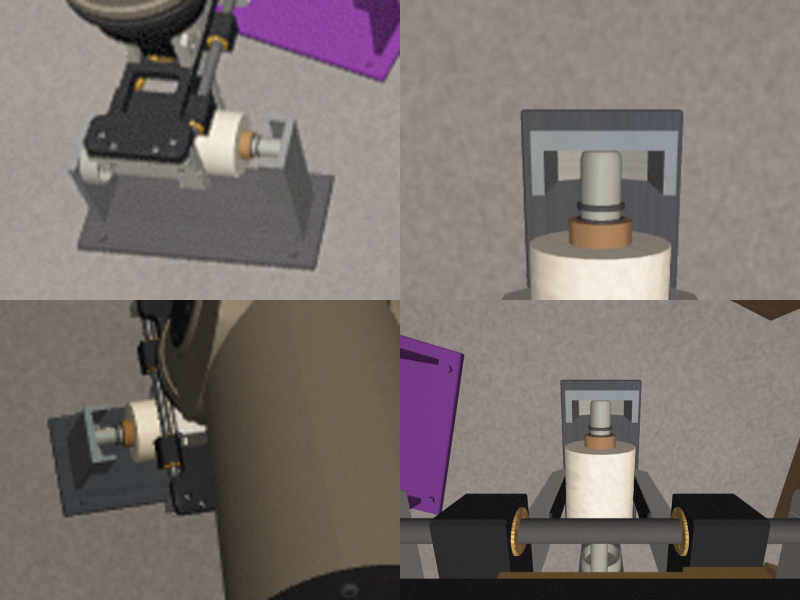

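Run:
```python
from h import *
w=pickle.load(open("p1w.pkl","rb"))
a=np.radians(10.1)
q=[557.5,-217.8,a]
for p in (15,20,25,30): print(p,proj(w,place(q,[[0,90-p,114.4],[0,90-p,121.4]])).round(1).tolist())
print("core",proj(w,place(q,[[0,38,125.4],[0,30,139.4],[0,-75,121.4],[0,-75,114.4]])).round(1).tolist())
h=[560.3,-235.8,a]
print("holder",proj(w,place(h,[[19,87,125],[-19,87,125],[19,73,125],[45,100,8],[-45,100,8],[0,-62,95],[0,-62,92],[0,-62,58],[0,-72,95],[0,-62,75]])).round(1).tolist())
i=w["color"][:,:,::-1]
cr=lambda x,y,ww,h,k:cv2.resize(i[y:y+h,x:x+ww],None,fx=k,fy=k,interpolation=cv2.INTER_CUBIC)
cv2.imwrite("pics/p1c.png",np.hstack([cr(245,120,150,140,2.66),cr(285,375,70,80,5)[:372,:]]))
```

```text
15 [[319.0, 131.8], [319.0, 131.0]]
20 [[319.0, 144.2], [319.0, 144.0]]
25 [[319.0, 156.5], [319.0, 156.9]]
30 [[319.0, 168.6], [319.0, 169.5]]
core [[319.1, 224.7], [319.1, 252.8], [319.3, 448.7], [319.3, 437.9]]
holder [[366.6, 147.1], [269.3, 147.2], [365.6, 183.2], [383.9, 128.3], [252.9, 128.4], [318.6, 419.8], [318.6, 416.1], [318.6, 380.2], [318.6, 434.9], [318.6, 396.9]]
```

View pics/p1c.png

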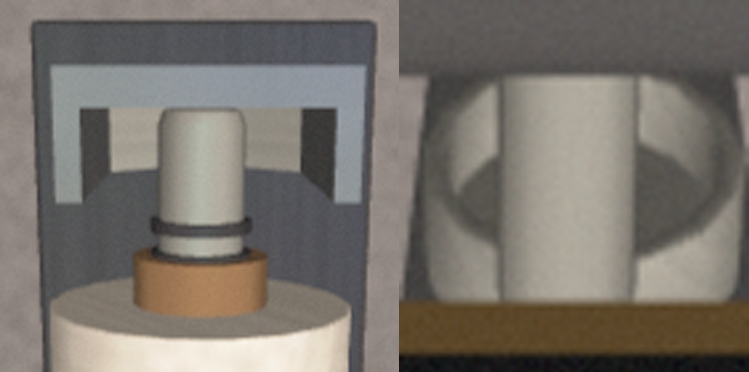

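The tip touches the back wall, and both force (≈9.5 N) and image put the plunger at about 26 mm. The wall sits about 5 mm nearer in y (relative to the roll) than my estimate. The plain end is then about 10 mm clear of the round cup's mouth. I'll back off 2 mm and lower.

Request:
carry_out(rows=[[1, [0, 0.002, 0], 0], [1, [0, 0, 0.003], 0], [1, [0, 0, 0.004], 0], [1, [0, 0, 0.005], 0], [1, [0, 0, 0.005], 0], [1, [0, 0, 0.005], 0], [1, [0, 0, 0.005], 0], [1, [0, 0, 0.005], 0], [1, [0, 0, 0.004], 0], [1, [0, 0, 0], 0], [1, [0, 0, 0], 0]])

```text
clock: 15.2
position: [557.7, -219.2, 59.2]
eef_rot: [3.128, 0.276, 0.002]
contact_force: [2.4, -7.3, -2.8]
width: 0.525
```

```bash
python3 two.py p2
```

```text
t 15.2 holder x,y 0.4 16.8 axis z 78.2 yaw 10.1 Fh [ 1.  -7.6 -2.8] w 0.525
15.3 [ 557.8 -219.2   59.3] [3.1283e+00 2.7650e-01 1.6000e-03] q [ 0.523  0.49  -0.328  1.883  0.214  0.801  0.258] F [ 2.6 -7.3 -2.8] w 0.526
tool x yaw 10.1 Rt [[0.985, 0.175, 0.001], [0.175, -0.985, -0.001], [0.001, 0.001, -1.0]] T [[1.0, -0.0, -0.001, 0.257], [0.001, 0.972, 0.236, -67.831], [0.0, -0.236, 0.972, -179.815], [0.0, 0.0, 0.0, 1.0]]
```

View pics/p2.png

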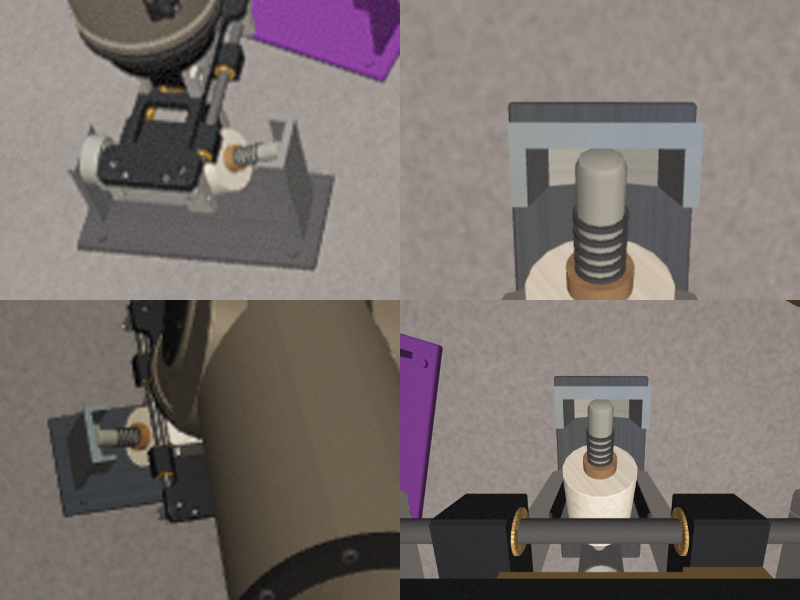

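Lowering pinned the tip to the wall by friction, and the roll pivoted sprung-end-up in the pads. The same effect can fix it. I raise past level with the tip still pinned, so the sprung end points down. Then I back off, put the tip low in the V cup, press, and lower the other end to level.

Request:
carry_out(rows=[[1, [0, 0, -0.004], 0], [1, [0, 0, -0.008], 0], [1, [0, 0, -0.008], 0], [1, [0, 0, -0.008], 0], [1, [0, 0, -0.008], 0], [1, [0, 0, -0.008], 0], [1, [0, 0, -0.008], 0], [1, [0, 0, -0.008], 0], [1, [0, 0, -0.006], 0], [1, [0, 0, -0.004], 0], [1, [0, 0, 0], 0]])

```text
clock: 16.73
position: [557.4, -218.5, 129.1]
eef_rot: [3.129, 0.277, 0.0]
contact_force: [0.7, -0.2, -2.3]
width: 0.528
```

```bash
sed -i 's/c(w,0,0,640,480,.625)/c(w,0,0,640,480,.625)/' two.py; python3 two.py p3
```

```text
t 16.725 holder x,y 0.2 17.6 axis z 148.1 yaw 10.13 Fh [ 0.6 -0.3 -2.3] w 0.528
16.825 [ 557.2 -218.5  128.7] [-3.1291e+00 -2.7750e-01  4.0000e-04] q [ 0.543  0.404 -0.35   1.836  0.169  0.931  0.295] F [ 0.4 -0.2 -2.9] w 0.527
tool x yaw 10.13 Rt [[0.984, 0.176, -0.0], [0.176, -0.984, 0.0], [-0.0, -0.0, -1.0]] T [[1.0, -0.0, -0.001, 0.256], [0.001, 0.972, 0.236, -67.831], [0.0, -0.236, 0.972, -179.815], [0.0, 0.0, 0.0, 1.0]]
```

View pics/p3.png

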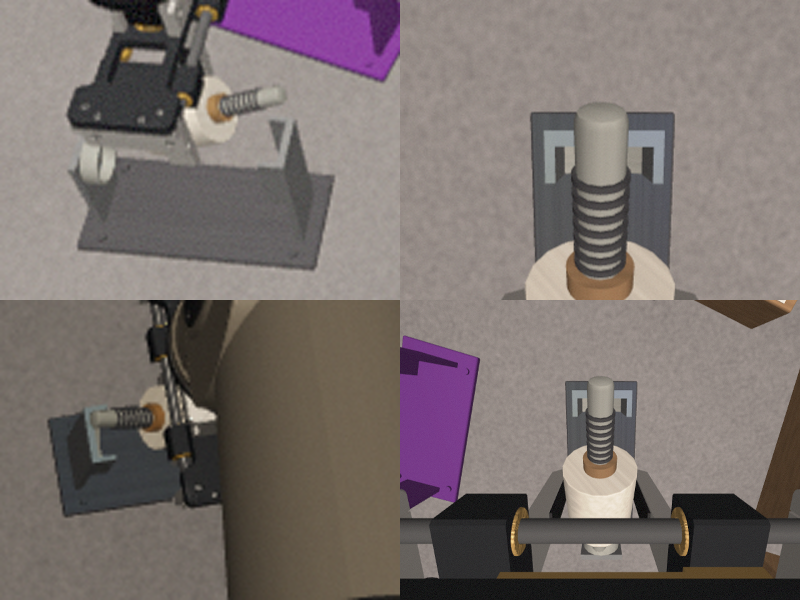

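The tip slid over the wall top and came off, so the roll is now free and pitched sprung-end-up. The plan is to tilt it the right way using the round cup:
1. Lower the plain end onto the cup's top with the tip just short of the back wall. This pitches the roll sprung-end-down onto the V floor.
2. Press +y, then lower level.

I'm saving the last picture view, so I check numerically.

Run:
```python
from h import *
w=pickle.load(open("p3w.pkl","rb"));print(w["fx"],w["cy"])
q=[557.4,-218.5,np.radians(10.1)];zc=147.9
for th in range(0,40,5):
    c,s=np.cos(np.radians(th)),np.sin(np.radians(th))
    P=lambda y,z:[0,1.5+y*c-z*s,zc+y*s+z*c]
    print(th,proj(w,place(q,[P(90,-7),P(90,0),P(90,7),P(38,11),P(38,-11),P(30,25)]))[:,1].round(0))
print("seen: tip top/mid/bottom approx 121,130,138; core lower rim ~250")
```

```text
372.9610980825943 239.98596755150703
0 [ 92.  89.  87. 221. 212. 249.]
5 [ 88.  87.  86. 226. 212. 257.]
10 [ 86.  87.  87. 231. 212. 265.]
15 [ 86.  88.  91. 236. 213. 274.]
20 [ 88.  92.  97. 243. 214. 283.]
25 [ 92.  99. 107. 250. 217. 293.]
30 [ 99. 109. 120. 258. 220. 302.]
35 [110. 123. 137. 267. 223. 312.]
seen: tip top/mid/bottom approx 121,130,138; core lower rim ~250
```

Request:
carry_out(rows=[[1, [0, 0, -0.005], 0], [1, [0, 0, -0.005], 0], [1, [0, 0.007, 0], 0], [1, [0, 0.008, 0], 0], [1, [0, 0.008, 0], 0], [1, [0, 0.006, 0], 0], [1, [0, 0, 0], 0], [1, [0, 0, 0], 0]])

```text
clock: 17.88
position: [562.4, -246.7, 138.8]
eef_rot: [-3.129, -0.278, 0.0]
contact_force: [0.4, -0.3, -1.8]
width: 0.525
```

```bash
python3 -c "
from h import *
off()"
```

```text
t 17.875 holder x,y 0.2 -11.2 axis z 157.8 yaw 10.15 Fh [ 0.4 -0.3 -1.8] w 0.525
```

Tilt is about 33° sprung-end-up. I'll lower onto the round cup's top in steps.

Request:
carry_out(rows=[[1, [0, 0.001, 0.006], 0], [1, [0, 0, 0.006], 0], [1, [0, 0, 0.006], 0], [1, [0, 0, 0.006], 0], [1, [0, 0, 0.006], 0], [1, [0, 0, 0.006], 0], [1, [0, 0, 0], 0]])

```text
clock: 18.75
position: [562.6, -248.1, 102.5]
eef_rot: [3.129, 0.278, -0.0]
contact_force: [1.2, -0.1, -1.1]
width: 0.528
```

```bash
cat > tilt.py <<'E'
import sys
from h import *
off();g=wrist(sys.argv[1])
# darkness/brown profile down the spindle column
i=g["color"].astype(int);col=i[:,312:329].mean(1)
br=(col[:,0]-col[:,2]>40);r=np.where(br[:330])[0]
print("brown rows",r.min() if len(r) else None,r.max() if len(r) else None)
print("gray",[(k,int(col[k].mean())) for k in range(60,300,6)])
E
python3 tilt.py p4w
```

```text
t 18.75 holder x,y 0.1 -12.5 axis z 121.5 yaw 10.14 Fh [ 1.1 -0.3 -1.1] w 0.528
18.75 [ 562.6 -248.1  102.5] [ 3.1293e+00  2.7760e-01 -1.0000e-04] q [ 0.568  0.457 -0.332  1.819  0.185  0.896  0.329] F [ 1.2 -0.1 -1.1] w 0.528
tool x yaw 10.14 Rt [[0.984, 0.176, -0.0], [0.176, -0.984, -0.0], [-0.0, 0.0, -1.0]] T [[1.0, -0.0, -0.001, 0.256], [0.001, 0.972, 0.236, -67.831], [0.0, -0.236, 0.972, -179.815], [0.0, 0.0, 0.0, 1.0]]
brown rows 254 276
gray [(60, 143), (66, 159), (72, 159), (78, 159), (84, 59), (90, 61), (96, 60), (102, 148), (108, 158), (114, 117), (120, 149), (126, 169), (132, 165), (138, 164), (144, 165), (150, 165), (156, 165), (162, 165), (168, 165), (174, 75), (180, 166), (186, 70), (192, 134), (198, 117), (204, 95), (210, 136), (216, 86), (222, 133), (228, 94), (234, 103), (240, 127), (246, 62), (252, 161), (258, 89), (264, 129), (270, 128), (276, 151), (282, 175), (288, 173), (294, 172)]
```

Run:
```python
from h import *
for n in("w3","w4","p1w","p2w","p3w","p4w"):
    i=pickle.load(open(n+".pkl","rb"))["color"].astype(int);col=i[:,312:329].mean(1)
    r=np.where((col[:,0]-col[:,2]>40)[:330])[0];g=col.mean(1)
    e=[k for k in range(70,200) if abs(g[k+2]-g[k-2])>35]
    print(n,r.min(),r.max(),e)
    # plain end region
a=[pickle.load(open(n+".pkl","rb"))["color"][:,:,::-1] for n in("p3w","p4w")]
cv2.imwrite("pics/cmp.png",np.hstack([x[60:460,200:440] for x in a]))
w=pickle.load(open("p4w.pkl","rb"));q=[562.6,-248.1,np.radians(10.14)];zc=121.5
for th in (0,10,15,20,25,30,35):
    c,s=np.cos(np.radians(th)),np.sin(np.radians(th))
    P=lambda y,z:[0,1.5+y*c-z*s,zc+y*s+z*c]
    print(th,proj(w,place(q,[P(90,-7),P(90,7),P(38,11),P(30,11),P(30,25),P(-75,7),P(-75,-7)]))[:,1].round(0))
```

```text
w3 219 238 [88, 131, 132, 133, 134, 135, 137, 138, 139, 140, 145, 146, 147, 148, 149, 150, 151, 152, 153, 157, 158, 159, 160, 161, 162, 163, 164, 165, 166, 170, 171, 172, 173, 175, 176, 177, 178, 182, 183, 184, 185, 186, 187, 188, 189, 190, 191, 194, 195, 196, 197, 198]
w4 219 238 [88, 131, 132, 133, 134, 135, 137, 138, 139, 140, 144, 145, 146, 147, 148, 149, 150, 151, 152, 153, 157, 158, 159, 160, 161, 162, 163, 164, 165, 170, 171, 172, 173, 175, 176, 177, 178, 182, 183, 184, 185, 187, 188, 189, 190, 194, 195, 196, 197, 198, 199]
p1w 219 238 [126, 127, 128, 143, 144, 145, 146, 163]
p2w 267 286 [120, 121, 122, 136, 137, 138, 139, 158, 159]
p3w 263 285 [186, 187, 188, 189, 194, 195, 196, 197, 199]
p4w 254 276 [78, 79, 80, 81, 99, 100, 101, 102, 103, 110, 111, 112, 120, 170, 171, 172, 173, 177, 178, 179, 180, 183, 184, 185, 186, 187, 190, 191, 192, 193, 196, 197, 198, 199]
0 [ 92.  86. 221. 240. 249. 446. 426.]
10 [ 86.  87. 230. 249. 265. 427. 405.]
15 [ 86.  91. 236. 254. 274. 417. 395.]
20 [ 88.  97. 243. 260. 283. 407. 385.]
25 [ 92. 107. 250. 266. 292. 397. 374.]
30 [ 99. 120. 258. 272. 302. 386. 364.]
35 [109. 137. 267. 279. 312. 376. 354.]
```

Run:
```python
from h import *
def show(n,y0,y1,x0,x1,sy,sx):
    i=pickle.load(open(n+".pkl","rb"))["color"].astype(int).mean(2)
    print(n)
    for y in range(y0,y1,sy): print(y," ".join("%3d"%i[y:y+sy,x:x+sx].mean() for x in range(x0,x1,sx)))
show("p3w",388,436,260,380,4,5)
show("p4w",388,436,260,380,4,5)
for n in("w4","p3w","p4w"):
    i=pickle.load(open(n+".pkl","rb"))["color"].astype(int)
    b=(i[:,:,0]-i[:,:,2]>40);b[330:]=0;b[:,:280]=0;b[:,360:]=0
    rows=np.where(b.sum(1)>5)[0]
    print(n,"core width by row",[(int(r),int(np.ptp(np.where(b[r])[0])+1)) for r in rows[::4]])
```

```text
p3w
388 105 108 106 108 106 107  82 100 135 143 143 145 145 146 147 134 117 103  89 109 106 107 109 109
392 139 141 139 145 139 140  82 119 149 181 194 202 203 197 192 172 158 124  93 141 138 142 146 144
396 140 142 139 141 140 142  72 107 144 152 140 154 154 155 175 167 157 103  85 144 141 143 145 140
400 140 140 137 144 142 139  68  73 135 160 161 160 162 173 174 166 135  70  77 141 147 145 145 143
404 140 142 141 138 141 131  79  77  84 130 169 174 177 173 165 124  79  75  79 146 143 139 143 146
408 142 142 140 137 140 141 142 141 141 141 145 148 150 145 141 140 140 141 140 142 142 141 141 144
412 140 140 141 141 139 140 141 143 143 143 144 143 142 141 141 142 142 142 141 144 144 145 142 144
416 137 138 144 139 139 138 140 142 143 140 143 141 137 141 142 141 138 138 137 141 140 141 140 146
420 140 139 139 142 139 135 141 143 140 136 139 139 132 138 141 143 141 141 138 141 141 143 144 146
424 139 137 139 144 138 137 138 139 141 135 139 139 136 139 140 140 139 140 136 140 140 141 144 146
428 139 141 141 139 134 139 136 138 138 138 137 137 138 138 140 137 137 136 139 143 144 144 141 
[... 972 characters left out ...]
141 139 140 143 143 147 148 146 144
424 140 144 143 137 138 138 138 140 142 141 141 137 141 143 140 144 144 138 139 142 144 144 145 143
428 141 140 143 142 137 138 140 141 139 139 137 141 142 141 141 145 144 144 143 143 145 146 145 146
432 128 131 131 126 127 128 125 128 126 127 129 131 129 131 132 133 131 129 128 132 131 131 133 135
w4 core width by row [(216, 49), (220, 49), (224, 49), (228, 49), (232, 49), (236, 42)]
p3w core width by row [(244, 48), (248, 54), (252, 55), (256, 54), (260, 53), (264, 52), (268, 52), (272, 50), (276, 46), (280, 38), (284, 23)]
p4w core width by row [(239, 48), (243, 53), (247, 53), (251, 52), (255, 52), (259, 52), (263, 51), (267, 48), (271, 40), (275, 25)]
```

```bash
cat > fit3.py <<'E'
from h import *
# roll in gripper: s shift along y, h up, th sprung-end-up; level view w4 calibrates rows
def model(v,pts,w):
    s,h,th=v;c,n=np.cos(th),np.sin(th)
    Rt=np.array(w["T_tool_cam"]);out=[]
    for y,z in pts:
        Y=s+y*c-z*n;Z=h+y*n+z*c          # holder-like y,z rel. grasp point
        p=np.linalg.inv(Rt)@[0,-Y,-19-Z,1] # tool coords
        out.append(w["fy"]*p[1]/p[2]+w["cy"])
    return np.array(out)
def run(n,pts,rows,reg=(0,0,0)):
    w=pickle.load(open(n+".pkl","rb"))
    f=lambda v:np.r_[(model(v,pts,w)-rows),v[1]*.5]
    r=least_squares(f,[0,0,.2]);print(n,"s,h",r.x[:2].round(1),"th",np.degrees(r.x[2]).round(1),"res",r.fun.round(1));return r.x
if __name__=="__main__":
    run("w4",[(90,7),(30,11)],[88,239])
    run("p3w",[(90,7),(90,-7),(30,11)],[138,121,286])
    run("p4w",[(90,7),(30,11),(-30,25),(-75,7)],[120,277,401,421])
    run("p4w",[(90,7),(30,11),(-30,25),(-75,7)],[112,277,401,421])
    run("p4w",[(30,11),(-30,25),(-75,7)],[277,401,421])
    i=pickle.load(open("p4w.pkl","rb"))["color"].astype(int).mean(2)
    for y in range(72,136,4): print(y," ".join("%3d"%i[y:y+4,x:x+5].mean() for x in range(270,370,5)))
E
python3 fit3.py
```

```text
w4 s,h [ 1.3 -0. ] th -2.2 res [ 0.  0. -0.]
p3w s,h [-7.5 -1.2] th 24.8 res [-0.1 -0.1  0.3 -0.6]
p4w s,h [-5.8  0.6] th 19.1 res [ 0.1 -0.2  0.  -0.   0.3]
p4w s,h [-3.6  4.3] th 19.8 res [ 0.9 -1.6  0.7 -0.3  2.1]
p4w s,h [-6.2  0.1] th 19.0 res [ 0.  -0.1  0.   0.1]
72 156 156 155 156 155 156 157 158 159 159 159 159 158 157 157 156 157 157 158 158
76 156 149 148 149 149 149 150 151 151 151 151 151 150 150 149 149 149 150 150 151
80 157  78  65  63  63  63  63  63  63  64  63  64  62  62  63  63  62  62  63  63
84 157  81  60  61  60  60  60  60  60  60  59  59  59  59  60  59  59  59  60  60
88 156  83  64  60  59  59  59  60  59  61  59  60  60  60  60  61  60  59  59  60
92 156  85  69  61  60  60  61  60  60  60  59  59  59  59  59  60  59  59  60  60
96 155  85  71 106 108  90  76  66  60  60  59  60  60  63  70  80  93  97  59  60
100 155  89  71 132 164 164 162 157 144 128 109 113 126 137 142 143 143 128  59  59
104 155  89  72 131 165 166 164 165 164 164 154 145 145 145 145 145 145 128  60  60
108 155  90  72 131 163 162 163 163 162 160 151 143 144 144 143 143 144 125  59  60
112 155  93  71 127 165 164 160 135 120 117 117 121 131 141 145 145 144 125  59  60
116  92  72  71 125 163 161 122 127 132 135 137 138 134 131 141 142 142 120  60  61
120  83  63  66 128 167 162 105 136 156 167 170 170 164 136 145 147 146 123  59  61
124  91  84  74 103 122 123 105 135 157 171 173 172 164 137 121 118 116 101  76  83
128  91  87  85  89  88  87 104 135 152 163 168 169 163 134  88  90  91  89  91  89
132  91  87  86  89  87  87 103 135 152 164 168 169 162 133  88  90  91  89  90  89
```

The fit is tight (residuals under 0.5 px): the roll has slid 7 mm toward −y in the grip, and its tilt is 19° and falling as it rides on the cup. I'll shift +9 mm and lower on to z≈88.

Request:
carry_out(rows=[[1, [0, -0.005, 0], 0], [1, [0, -0.004, 0.002], 0], [1, [0, 0, 0.005], 0], [1, [0, 0, 0.005], 0], [1, [0, 0, 0.005], 0], [1, [0, 0, 0.005], 0], [1, [0, 0, 0.004], 0], [1, [0, 0, 0.003], 0], [1, [0, 0, 0], 0], [1, [0, 0, 0], 0]])

```text
clock: 20.05
position: [561.0, -239.2, 73.9]
eef_rot: [-3.129, -0.277, 0.0]
contact_force: [-0.4, 1.7, 0.8]
width: 0.527
```

```bash
cat > prof.py <<'E'
import sys
from h import *
off();n=sys.argv[1];g=wrist(n);i=g["color"].astype(int)
b=(i[:,:,0]-i[:,:,2]>40);b[330:]=0;b[:,:280]=0;b[:,360:]=0
rows=np.where(b[:,312:329].sum(1)>8)[0];print("core rows",rows.min(),rows.max(),"w",[(int(r),int(np.ptp(np.where(b[r])[0])+1)) for r in rows[::4]])
m=i.mean(2)
for y in list(range(60,180,4))+list(range(388,436,4)): print(y," ".join("%3d"%m[y:y+4,x:x+5].mean() for x in range(285,360,5)))
E
python3 prof.py p5w
```

```text
t 20.05 holder x,y 0.1 -3.5 axis z 92.9 yaw 10.13 Fh [-0.1  1.7  0.8] w 0.527
20.05 [ 561.  -239.2   73.9] [-3.1293e+00 -2.7730e-01  1.0000e-04] q [ 0.551  0.485 -0.326  1.849  0.202  0.839  0.301] F [-0.4  1.7  0.8] w 0.527
tool x yaw 10.13 Rt [[0.984, 0.176, -0.0], [0.176, -0.984, -0.0], [-0.0, -0.0, -1.0]] T [[1.0, -0.0, -0.001, 0.256], [0.001, 0.972, 0.236, -67.831], [0.0, -0.236, 0.972, -179.815], [0.0, 0.0, 0.0, 1.0]]
core rows 238 257 w [(238, 49), (242, 49), (246, 48), (250, 48), (254, 46)]
60 141 140 140 142 144 142 143 145 140 140 139 144 141 143 142
64 143 144 141 141 139 138 141 145 139 139 138 144 146 144 140
68 144 148 142 140 139 140 144 143 141 142 143 141 144 144 143
72 149 151 150 150 150 151 153 152 151 152 151 150 150 151 151
76 153 155 155 156 156 157 157 157 157 156 156 156 155 154 155
80 154 154 155 156 156 157 157 157 158 156 156 156 155 155 155
84 155 155 155 156 157 157 157 158 157 157 156 156 155 155 155
88 155 155 155 157 157 157 157 158 158 157 156 156 156 155 155
92  97  98  98  98  99  99  99  98  99  98  99  98  97  97  98
96  59  59  60  59  59  58  5
[... 1381 characters left out ...]
 218 225 230 235 235 237 236 236 235 233 233 236 233 228 218
396 220 224 230 233 236 238 236 234 236 236 236 235 235 228 222
400 223 230 231 233 234 234 237 235 237 238 237 229 230 225 166
404 127 185 217 232 237 235 240 239 238 239 235 215 181 113 101
408  90  96  91 128 185 202 211 213 214 179 120  90  84 102 112
412  91 118  93  83 119 155 171 174 167 126  84  82  94 140 111
416  90 125 137 117 119 155 170 173 167 125  88 124 160 151 107
420  90 126 144 146 119 155 171 173 165 136 166 171 166 152 103
424  87 127 145 148 120 156 171 173 165 139 175 171 162 146  95
428  73 125 145 150 120 156 171 173 165 138 175 168 162 142  75
432  68  96 133 137 111 142 153 155 148 129 157 150 143 102  68
```

Run:
```python
from fit3 import *
v=run("p5w",[(90,7),(30,11),(-30,25)],[111,258,410])
w=pickle.load(open("p5w.pkl","rb"))
for th in(5,0,-5,-10): print(th,model([v[0],v[1],np.radians(th)],[(90,7),(90,-7),(30,11),(-30,25)],w).round(0))
h=[560.3,-235.8,np.radians(10.1)]
print("holder",proj(w,place(h,[[0,93,125],[0,87,125],[0,73,125],[0,100,8],[0,-100,8],[0,-62,95],[0,-72,95]])).round(0)[:,1])
```

```text
p5w s,h [-7.3  2.1] th -4.8 res [ 0.1  0.2 -0.4  1. ]
5 [110. 111. 266. 410.]
0 [110. 113. 262. 410.]
-5 [111. 117. 258. 410.]
-10 [114. 122. 255. 408.]
holder [ 57.  77. 123.  90. 377. 413. 430.]
```

Tilt is now −5° (sprung end down), and the cup is carrying the plain end. I'll continue down 7 mm so the tip reaches the V floor.

Request:
carry_out(rows=[[1, [0, 0, 0.003], 0], [1, [0, 0, 0.003], 0], [1, [0, 0, 0.002], 0], [1, [0, 0, 0], 0], [1, [0, 0, 0], 0]])

```text
clock: 20.72
position: [561.1, -239.2, 65.9]
eef_rot: [3.129, 0.277, 0.0]
contact_force: [0.3, -0.6, 0.9]
width: 0.524
```

```bash
python3 prof.py p6w
```

```text
t 20.725 holder x,y 0.1 -3.5 axis z 84.9 yaw 10.13 Fh [ 0.2 -0.7  0.9] w 0.524
20.725 [ 561.1 -239.2   65.9] [3.1293e+00 2.7740e-01 1.0000e-04] q [ 0.548  0.496 -0.323  1.854  0.207  0.825  0.296] F [ 0.3 -0.6  0.9] w 0.524
tool x yaw 10.13 Rt [[0.984, 0.176, 0.0], [0.176, -0.984, -0.0], [0.0, 0.0, -1.0]] T [[1.0, -0.0, -0.001, 0.256], [0.001, 0.972, 0.236, -67.831], [0.0, -0.236, 0.972, -179.815], [0.0, 0.0, 0.0, 1.0]]
core rows 236 254 w [(236, 48), (240, 48), (244, 48), (248, 48), (252, 48)]
60 144 142 142 141 139 138 142 146 140 140 139 144 147 145 142
64 147 147 145 143 140 141 144 144 142 142 143 143 145 145 143
68 154 155 155 155 155 157 156 156 157 157 156 155 154 154 154
72 154 155 156 156 156 157 157 157 158 156 157 156 155 155 155
76 155 155 156 157 157 157 158 158 158 157 158 156 155 155 155
80 154 155 155 156 157 158 158 158 158 157 156 156 156 155 155
84 155 156 156 156 157 158 157 158 158 158 157 156 156 155 155
88  91  91  91  91  91  92  95  99  99  98  99  98  98  98  98
92  60  59  59  59  59  59  59  59  59  60  58  58  58  58  58
96  59  59  60  58  59  59  59  6
[... 1377 characters left out ...]
 219 224 231 235 237 239 237 236 236 234 234 235 235 230 219
396 221 227 232 234 235 236 235 233 237 237 238 233 235 230 222
400 227 230 230 233 234 234 239 237 236 238 237 229 229 231 206
404 149 196 222 234 238 235 240 240 239 239 235 220 199 147  95
408  85 114 136 133 172 177 182 183 184 170 128  97 111  89  91
412  87 107  94  88 122 146 154 156 157 131  86  86  90  87  96
416  94  89  87  87 124 156 173 175 168 132  85  86  86  85 110
420 102  96  84  87 124 157 174 174 168 130  84  85  84  99 131
424 104 122  95  85 125 158 173 174 167 130  84  83 101 142 130
428 105 131 140 118 125 157 174 175 166 129  90 128 166 157 126
432  97 121 133 126 117 143 157 156 150 123 149 156 149 141 113
```

Tilt is about −12° with the tip near z 68. I'll go 3 mm more down, then press +y 25 mm.

Request:
carry_out(rows=[[1, [0, 0, 0.002], 0], [1, [0, 0, 0.001], 0], [1, [0, -0.003, 0], 0], [1, [0, -0.004, 0], 0], [1, [0, -0.004, 0], 0], [1, [0, -0.004, 0], 0], [1, [0, -0.004, 0], 0], [1, [0, -0.004, 0], 0], [1, [0, -0.002, 0], 0], [1, [0, 0, 0], 0], [1, [0, 0, 0], 0]])

```text
clock: 22.15
position: [556.8, -215.6, 62.7]
eef_rot: [3.128, 0.276, 0.001]
contact_force: [3.5, -8.7, -3.8]
width: 0.525
```

```bash
python3 prof.py p7w
```

```text
t 22.15 holder x,y 0.1 20.5 axis z 81.7 yaw 10.09 Fh [ 1.9 -9.2 -3.8] w 0.525
22.15 [ 556.8 -215.6   62.7] [3.1283e+00 2.7620e-01 1.0000e-03] q [ 0.518  0.482 -0.328  1.886  0.21   0.805  0.255] F [ 3.5 -8.7 -3.8] w 0.525
tool x yaw 10.09 Rt [[0.985, 0.175, 0.001], [0.175, -0.985, -0.001], [0.001, 0.001, -1.0]] T [[1.0, -0.0, -0.001, 0.256], [0.001, 0.972, 0.236, -67.831], [0.0, -0.236, 0.972, -179.815], [0.0, 0.0, 0.0, 1.0]]
core rows 236 253 w [(236, 29), (240, 47), (244, 47), (248, 47), (252, 47)]
60 136 137 136 134 134 136 138 134 139 138 135 135 138 136 138
64 134 138 137 135 133 137 140 136 137 140 139 139 141 140 142
68 137 137 135 136 134 137 139 137 136 137 141 138 141 142 143
72 136 137 135 135 134 138 140 139 137 136 139 136 138 141 140
76 135 142 142 139 138 139 141 138 138 137 138 139 137 138 138
80 139 141 142 142 141 139 139 137 138 136 139 140 138 139 140
84 141 138 140 143 140 138 138 137 138 140 140 139 138 138 141
88 137 133 139 142 140 138 140 139 138 142 140 140 141 138 142
92 134 132 135 142 142 138 141 140 138 142 139 141 140 138 142
96 137 135 137 142 144 140 
[... 1383 characters left out ...]
 215 220 227 231 233 236 232 233 231 231 228 231 229 224 214
396 216 223 228 229 231 232 230 229 233 234 233 230 231 224 214
400 223 225 225 229 230 230 235 232 233 234 232 224 226 227 219
404 182 208 222 232 234 231 237 235 236 236 231 223 215 181 125
408  75  72 118 159 179 185 193 193 196 182 154 108  79  67  79
412 102  66  78 105 117 125 128 130 128 123  96  66  66  66 113
416 110  66  67  81 127 145 155 154 150 113  66  65  66  66 130
420 104  66  66  80 131 157 173 170 159 112  66  66  66  65 121
424 101  66  65  82 131 158 173 170 158 114  71  66  66  65 113
428  93  65  68  87 132 159 172 170 157 133 124  84  67  66 105
432  83  67  83 104 121 143 155 152 141 123 140 124  81  67  91
```

Tilt is held at about −13°, with pressing at about 9 N. I'll press 4 mm more for margin against axial creep, then lower to level.

Request:
carry_out(rows=[[1, [0, -0.004, 0], 0], [1, [0, 0, 0.002], 0], [1, [0, 0, 0.003], 0], [1, [0, 0, 0.003], 0], [1, [0, 0, 0.003], 0], [1, [0, 0, 0.003], 0], [1, [0, 0, 0.002], 0], [1, [0, 0, 0], 0], [1, [0, 0, 0], 0]])

```text
clock: 23.32
position: [556.5, -211.6, 47.1]
eef_rot: [3.128, 0.276, 0.002]
contact_force: [3.6, -7.9, 0.3]
width: 0.524
```

```bash
python3 prof.py p8w | grep -v "^[6-9][0-9] \|^1[0-3][0-9] "
python3 - <<'E'
from fit3 import *
w=pickle.load(open("p8w.pkl","rb"))
for s in(-7,-10):
  for th in(5,0,-5,-10): print(s,th,model([s,2,np.radians(th)],[(60,7),(65,7),(70,7),(38,11),(30,11),(-30,25),(-75,7),(-75,-7)],w).round(0))
E
```

```text
t 23.325 holder x,y 0.5 24.5 axis z 66.1 yaw 10.09 Fh [ 2.2 -8.4  0.3] w 0.524
23.325 [ 556.5 -211.6   47.1] [3.1283e+00 2.7620e-01 2.0000e-03] q [ 0.508  0.501 -0.323  1.899  0.221  0.774  0.24 ] F [ 3.6 -7.9  0.3] w 0.524
tool x yaw 10.09 Rt [[0.985, 0.175, 0.001], [0.175, -0.985, -0.001], [0.001, 0.001, -1.0]] T [[1.0, -0.0, -0.001, 0.257], [0.001, 0.972, 0.236, -67.831], [0.0, -0.236, 0.972, -179.815], [0.0, 0.0, 0.0, 1.0]]
core rows 251 270 w [(251, 49), (255, 49), (259, 49), (263, 49), (267, 42)]
140  86  85  85  85  88  87  86  87  86  84  85  87  86  87  89
144  85  85  84  85  89  87  86  86  86  84  85  87  86  87  89
148  86  85  85  85  89  87  87  86  87  84  85  87  86  88  89
152  86  86  85  84  88  87  86  86  87  85  84  87  86  87  90
156  75  76  75  75  76  76  76  76  76  75  75  76  75  76  77
160  69  68  69  69  69  69  69  68  68  68  68  68  69  68  69
164  96  95  91  91  92  92  91  91  92  93  91  91  91  91  92
168 153 153 154 155 155 155 155 155 156 155 155 155 154 153 154
172 153 153 155 155 155 155 156 155 156 155 155 154 153 153 153
176 153 153 155 
[... 501 characters left out ...]
75  86 137 194 233 232 237 236 237 222 173 121  82  69  79
420  73  67  67  72 136 166 178 181 171  99  66  67  68  67  79
424  73  68  67  73 128 158 170 171 159  95  67  67  67  67  78
428  71  68  67  73 129 159 170 171 157  93  67  67  67  67  77
432  75  67  69  73 119 144 153 153 142  87  67  67  68  67  89
-7 5 [191. 178. 165. 247. 265. 409. 454. 432.]
-7 0 [187. 175. 162. 242. 261. 410. 464. 442.]
-7 -5 [185. 173. 161. 239. 257. 409. 474. 453.]
-7 -10 [184. 172. 161. 235. 254. 407. 483. 463.]
-10 5 [198. 186. 173. 254. 273. 416. 459. 436.]
-10 0 [195. 182. 170. 249. 268. 416. 469. 447.]
-10 -5 [192. 180. 168. 245. 264. 415. 479. 458.]
-10 -10 [191. 180. 168. 242. 261. 414. 488. 468.]
```

The roll is level (θ≈0), with the plain end about 5 mm in front of the cup mouth and at bore height. I'll let it spring back toward −y.

Request:
carry_out(rows=[[1, [0, 0.003, 0], 0], [1, [0, 0.003, 0], 0], [1, [0, 0.003, 0], 0], [1, [0, 0.003, 0], 0], [1, [0, 0.001, 0], 0], [1, [0, 0, 0], 0]])

```text
clock: 24.12
position: [558.7, -224.0, 47.0]
eef_rot: [3.129, 0.276, 0.002]
contact_force: [3.4, -5.3, 0.4]
width: 0.528
```

```bash
python3 prof.py p9w | grep "t \|core\|^1[5-9][0-9]\|^4"
```

```text
t 24.125 holder x,y 0.5 11.9 axis z 66.0 yaw 10.1 Fh [ 2.4 -5.8  0.4] w 0.528
tool x yaw 10.1 Rt [[0.985, 0.175, 0.001], [0.175, -0.985, -0.001], [0.001, 0.001, -1.0]] T [[1.0, -0.0, -0.001, 0.257], [0.001, 0.972, 0.236, -67.831], [0.0, -0.236, 0.972, -179.815], [0.0, 0.0, 0.0, 1.0]]
core rows 251 270 w [(251, 49), (255, 49), (259, 49), (263, 49), (267, 43)]
152 164 163 163 161 109 144 169 184 178 164 134 143 143 143 143
156 160 161 161 159 109 144 170 183 178 164 134 141 142 142 142
160 162 163 163 161 110 145 170 183 178 163 135 143 144 143 143
164 160 159 160 158 110 146 170 183 178 163 132 140 140 140 141
168 161 160 161 159 108 146 171 183 177 162 135 142 141 142 140
172 165 165 166 164 109 147 172 183 177 161 136 146 146 145 145
176 148 144 135 126 109 148 172 183 177 161 120 119 123 129 133
400 219 226 231 233 234 234 234 234 233 233 237 236 229 223 217
404 217 222 229 234 235 238 235 236 233 234 232 235 232 223 219
408 223 228 231 232 234 235 233 233 235 237 234 233 231 225 169
412 164 220 227 232 234 233 239 235 236 238 231 227 214 122  76
416  73  83 129 190 231 231 238 236 236 219 166 115  77  68  87
420  76  68  69  74 134 165 178 180 167  97  68  67  67  67 104
424  68  69  68  74 129 159 171 172 158  92  67  68  67  67  93
428  68  67  68  73 130 160 171 172 158  91  68  67  67  67  85
432  67  68  67  73 120 145 154 154 141  93  73  68  68  68  76
```

Request:
carry_out(rows=[[1, [0, 0.001, 0], 0], [1, [0, 0.001, 0], 0], [1, [0, 0.001, 0], 0], [1, [0, 0, 0], 0]])

```text
clock: 24.68
position: [559.0, -226.2, 47.0]
eef_rot: [-3.129, -0.277, -0.001]
contact_force: [1.8, -2.7, 2.2]
width: 0.525
```

Request:
carry_out(rows=[[1, [0, 0.001, 0], 0], [1, [0, 0, 0], 0]])

```text
clock: 24.92
position: [559.0, -226.3, 46.9]
eef_rot: [-3.128, -0.278, -0.0]
contact_force: [1.6, 4.8, 5.2]
width: 0.526
```

Request:
carry_out(rows=[[1, [0, 0.001, 0], 0], [1, [0, 0, 0], 0]])

```text
clock: 25.18
position: [559.0, -226.4, 46.9]
eef_rot: [-3.127, -0.279, 0.001]
contact_force: [-0.0, 9.2, 7.4]
width: 0.529
```

Contact with the bore floor came after 15 mm of travel, where the plunger is at about 6 mm, as specified. I'll relieve the overtravel.

Request:
carry_out(rows=[[1, [0, -0.001, 0], 0], [1, [0, -0.001, 0], 0], [1, [0, 0, 0], 0]])

```text
clock: 25.55
position: [559.0, -226.3, 47.0]
eef_rot: [3.129, 0.278, 0.001]
contact_force: [3.6, 1.7, 2.4]
width: 0.525
```

```bash
python3 prof.py p10w | grep "t \|core\|^4"
```

```text
t 25.55 holder x,y 0.4 9.6 axis z 66.0 yaw 10.14 Fh [3.9 1.  2.4] w 0.525
tool x yaw 10.14 Rt [[0.984, 0.176, 0.0], [0.176, -0.984, 0.0], [0.0, 0.0, -1.0]] T [[1.0, -0.0, -0.001, 0.256], [0.001, 0.972, 0.236, -67.831], [0.0, -0.236, 0.972, -179.815], [0.0, 0.0, 0.0, 1.0]]
core rows 251 270 w [(251, 49), (255, 49), (259, 49), (263, 49), (267, 42)]
400 220 227 232 234 234 235 234 234 233 234 237 236 230 224 217
404 218 222 230 234 235 238 235 236 233 234 232 235 232 224 219
408 224 228 231 233 235 236 234 233 235 237 234 233 231 226 165
412 162 217 227 232 234 234 239 236 237 238 232 227 212 115  77
416  76  80 124 185 229 230 236 236 236 214 160 112  76  68 102
420  69  68  69  74 132 164 177 179 167  95  68  68  68  67  94
424  68  67  68  74 130 160 171 172 158  94  68  67  68  68  86
428  67  68  68  74 131 159 171 172 158  99  74  67  66  68  76
432  69  68  71  83 121 145 154 155 142 128 115  80  69  68  71
```

Request:
carry_out(rows=[[0.3, [0, 0, 0], 0], [-0.2, [0, 0, 0], 0], [-0.6, [0, 0, 0], 0], [-0.8, [0, 0, 0], 0], [-0.8, [0, 0, 0], 0], [-0.8, [0, 0, 0], 0]])

```text
clock: 26.35
position: [558.7, -226.3, 46.9]
eef_rot: [-3.129, -0.277, 0.0]
contact_force: [0.8, 0.2, 0.1]
width: 0.899
```

Request:
carry_out(rows=[[-0.8, [0, 0, -0.008], 0], [-0.8, [0, 0, -0.02], 0], [-0.8, [0, 0, -0.03], 0], [-0.8, [0, 0, -0.03], 0], [-0.8, [0, 0, -0.03], 0], [-0.8, [0, 0, -0.03], 0], [-0.8, [0, 0, -0.02], 0], [-0.8, [0, 0, 0], 0]])

```text
clock: 27.35
position: [559.6, -226.5, 217.8]
eef_rot: [3.128, 0.277, 0.005]
contact_force: [-0.5, -1.1, -1.4]
width: 0.898
```

```bash
cat > last.py <<'E'
from h import *
from station import grab_frame
off();f=grab_frame("scene");t=grab_frame("top");w=wrist("finw")
pickle.dump(f,open("finscene.pkl","wb"));pickle.dump(t,open("fintop.pkl","wb"))
c=lambda i,x,y,w,h,k:cv2.resize(i["color"][:,:,::-1][y:y+h,x:x+w],None,fx=k,fy=k,interpolation=cv2.INTER_CUBIC)
cv2.imwrite("pics/fin.png",np.hstack([np.vstack([c(f,120,210,133,100,3)[:300,:399],c(f,360,230,133,100,3)[:300,:399]]),np.vstack([c(w,220,70,200,150,2),c(w,220,220,200,150,2)])]))
h=[560.3,-235.8,np.radians(10.1)]
print("w",proj(w,place(h,[[0,87,65],[0,-72,65],[0,33,90],[0,-27,90],[0,41,72],[0,-62,95]])).round(0).tolist())
print("scene",proj(f,place(h,[[0,87,65],[0,-72,65],[0,33,65],[0,-27,65]])).round(0).tolist())
E
python3 last.py
```

```text
t 27.35 holder x,y 0.9 9.3 axis z 236.8 yaw 10.14 Fh [-0.7 -1.  -1.4] w 0.898
27.45 [ 558.6 -226.3  215.3] [3.129e+00 2.775e-01 7.000e-04] q [ 0.567  0.323 -0.359  1.744  0.126  1.097  0.344] F [ 0.2 -0.2 -0.9] w 0.906
tool x yaw 10.14 Rt [[0.984, 0.176, 0.0], [0.176, -0.984, -0.0], [0.0, 0.0, -1.0]] T [[1.0, -0.0, -0.001, 0.256], [0.001, 0.972, 0.236, -67.831], [0.0, -0.236, 0.972, -179.815], [0.0, 0.0, 0.0, 1.0]]
w [[319.0, 138.0], [319.0, 311.0], [319.0, 205.0], [319.0, 274.0], [319.0, 193.0], [319.0, 314.0]]
scene [[229.0, 272.0], [152.0, 266.0], [203.0, 270.0], [174.0, 268.0]]
```

View pics/fin.png

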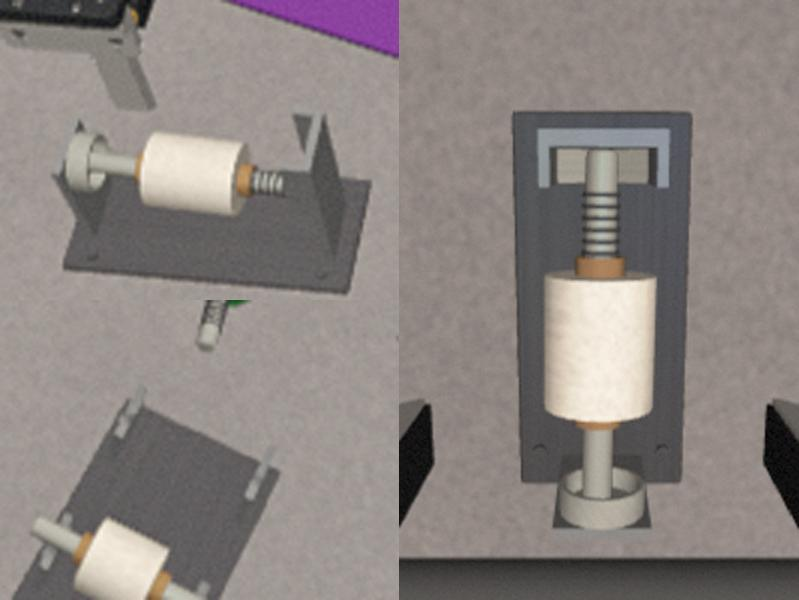

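The loaded roll sits between the cups with the gripper clear, and the short roll is still on the rack. The axis may look slightly off level in the scene view, so I'll measure its height at both ends.

Run:
```python
from h import *
f=pickle.load(open("finscene.pkl","rb"));m=f["color"].astype(int)
h0=[560.3,-235.8,np.radians(10.1)]
for dy in(-4,):
  h=place(h0,[[0,dy,0]])[0];h=[h[0],h[1],h0[2]]
  print("roundcup mouth ctr",proj(f,place(h,[[0,-62,75],[0,-62,95]])).round(1).tolist())
  for th in(0,-3,-6):
    c,s=np.cos(np.radians(th)),np.sin(np.radians(th))
    z0=65-81*s   # tip on V floor
    P=lambda y:[0,3+y*c,z0+y*s]
    print(th,"axis y=-65,-55,-45,40,50,60,84",proj(f,place(h,[P(y) for y in(-65,-55,-45,40,50,60,84)])).round(1).tolist())
for x in list(range(153,167,2))+list(range(202,216,2)): print(x,[int(v) for v in m[254:282,x].mean(1)])
w=pickle.load(open("finw.pkl","rb"));i=w["color"].astype(int).mean(2)
for y in (160,165,285,290,295,300,305): print(y,[int(v) for v in i[y,300:345]])
```

```text
roundcup mouth ctr [[153.2, 263.5], [150.5, 258.1]]
0 axis y=-65,-55,-45,40,50,60,84 [[154.6, 266.1], [159.4, 266.5], [164.3, 266.9], [205.8, 270.4], [210.7, 270.8], [215.6, 271.2], [227.4, 272.2]]
-3 axis y=-65,-55,-45,40,50,60,84 [[153.6, 264.1], [158.5, 264.6], [163.5, 265.2], [205.6, 269.9], [210.6, 270.4], [215.5, 271.0], [227.4, 272.3]]
-6 axis y=-65,-55,-45,40,50,60,84 [[152.7, 262.1], [157.7, 262.8], [162.8, 263.5], [205.3, 269.3], [210.3, 270.0], [215.3, 270.7], [227.2, 272.3]]
153 [139, 95, 96, 119, 141, 155, 163, 170, 181, 181, 177, 164, 137, 138, 183, 183, 174, 149, 98, 75, 78, 77, 78, 79, 79, 74, 78, 78]
155 [161, 152, 126, 123, 128, 137, 148, 161, 177, 184, 176, 170, 149, 109, 96, 81, 76, 75, 77, 80, 81, 80, 87, 84, 90, 92, 95, 96]
157 [147, 147, 154, 160, 157, 145, 143, 155, 173, 182, 181, 172, 158, 118, 91, 89, 90, 89, 92, 91, 95, 93, 89, 94, 95, 95, 92, 87]
159 [153, 154, 149, 152, 150, 152, 148, 151, 170, 182, 182, 177, 161, 129, 94, 92, 92, 99, 92, 92, 92, 95, 95, 93, 90, 90, 93, 94]
161 [152, 150, 148, 150, 148, 148, 144, 147, 169, 180, 182, 178, 167, 139, 108, 92
[... 2009 characters left out ...]
, 155, 143, 116, 78, 75, 76, 78, 77, 79, 79, 79, 78, 78, 76, 78, 80, 81, 78, 79, 81, 82]
295 [82, 78, 77, 80, 78, 77, 76, 77, 80, 79, 77, 80, 101, 122, 137, 150, 159, 167, 169, 173, 169, 169, 169, 161, 154, 138, 106, 77, 75, 74, 79, 79, 82, 77, 80, 81, 80, 77, 80, 82, 82, 78, 83, 78, 82]
300 [81, 67, 64, 64, 62, 65, 67, 69, 66, 66, 66, 72, 102, 127, 139, 151, 158, 165, 173, 172, 169, 171, 169, 161, 152, 136, 101, 68, 68, 69, 65, 69, 64, 69, 70, 67, 67, 66, 67, 69, 66, 71, 80, 76, 80]
305 [68, 67, 66, 68, 69, 69, 73, 84, 110, 127, 132, 123, 106, 129, 142, 154, 161, 165, 167, 169, 168, 170, 166, 160, 148, 136, 125, 166, 161, 154, 145, 133, 130, 117, 103, 83, 75, 71, 68, 66, 70, 68, 71, 76, 78]
```

The sprung tip is on the V floor, but the plain end sits about 7 mm high in the bore, held by friction (scene row 264.4 against 266.5 expected). I'll press it down gently with shut fingertips on the plain-end side of the paper.

Request:
carry_out(rows=[[1, [0, 0.008, 0], 0], [1, [0, 0.012, 0.01], 0], [1, [0, 0.01, 0.02], 0], [1, [0, 0.004, 0.02], 0], [1, [0, 0, 0.02], 0], [1, [0, 0, 0.02], 0], [1, [0, 0, 0.015], 0], [1, [0, 0, 0.006], 0], [1, [0, 0, 0], 0]])

```text
clock: 28.62
position: [564.8, -259.7, 103.8]
eef_rot: [-3.129, -0.278, 0.0]
contact_force: [-0.6, 0.3, 0.1]
width: 0.006
```

```bash
python3 -c "
from h import *
off()"
```

```text
t 28.625 holder x,y 0.3 -24.3 axis z 122.8 yaw 10.15 Fh [-0.5  0.4  0.1] w 0.006
```

Request:
carry_out(rows=[[1, [0, 0, 0.004], 0], [1, [0, 0, 0.003], 0], [1, [0, 0, 0.001], 0], [1, [0, 0, 0], 0]])

```text
clock: 29.12
position: [564.7, -259.8, 95.9]
eef_rot: [-3.129, -0.277, -0.0]
contact_force: [-0.6, -0.2, 0.6]
width: 0.003
```

Request:
carry_out(rows=[[1, [0, 0, 0.001], 0], [1, [0, 0, 0.001], 0], [1, [0, 0, 0], 0]])

```text
clock: 29.5
position: [564.8, -260.0, 94.0]
eef_rot: [3.129, 0.277, 0.001]
contact_force: [-0.0, -1.2, 2.2]
width: 0.001
```

Request:
carry_out(rows=[[1, [0, 0, 0.001], 0], [1, [0, 0, 0.001], 0], [1, [0, 0, 0], 0]])

```text
clock: 29.88
position: [564.6, -259.8, 91.7]
eef_rot: [-3.129, -0.277, 0.0]
contact_force: [-0.0, -0.8, 1.2]
width: 0.006
```

Request:
carry_out(rows=[[1, [0, 0, 0.001], 0], [1, [0, 0, 0], 0]])

```text
clock: 30.12
position: [564.7, -259.8, 90.8]
eef_rot: [-3.129, -0.277, 0.0]
contact_force: [0.9, -0.7, 0.9]
width: 0.005
```

Request:
carry_out(rows=[[1, [0, 0, 0.001], 0], [1, [0, 0, 0], 0]])

```text
clock: 30.38
position: [565.2, -259.7, 90.4]
eef_rot: [3.129, 0.278, 0.001]
contact_force: [0.3, -0.8, 6.9]
width: 0.009
```

There's a hard stop at z≈90.4, where the paper top should be when seated (65+25). I'll press 0.5 mm more, then retreat up.

Request:
carry_out(rows=[[1, [0, 0, 0.0005], 0], [1, [0, 0, 0], 0], [1, [0, 0, -0.006], 0], [1, [0, 0, -0.02], 0], [1, [0, 0, -0.03], 0], [1, [0, 0, -0.03], 0], [1, [0, 0, -0.03], 0], [1, [0, 0, -0.02], 0], [1, [0, 0, 0], 0]])

```text
clock: 31.5
position: [565.4, -259.9, 227.9]
eef_rot: [3.128, 0.277, 0.004]
contact_force: [-0.8, 0.1, -0.4]
width: 0.007
```

```bash
python3 last.py | head -1
python3 - <<'E'
from h import *
f=pickle.load(open("finscene.pkl","rb"));m=f["color"].astype(int)
for x in list(range(157,166,2))+[208,210,212]: print(x,[int(v) for v in m[256:282,x].mean(1)])
g=pickle.load(open("finw.pkl","rb"));
a=pickle.load(open("scene.pkl","rb"))["color"].astype(int)
d=np.abs(a-m).mean(2)[300:345,365:440];print("short roll diff mean/max",d.mean(),d.max())
E
```

```text
t 31.5 holder x,y 0.8 -24.7 axis z 246.9 yaw 10.14 Fh [-0.8  0.3 -0.4] w 0.007
157 [150, 157, 153, 148, 149, 148, 150, 160, 177, 181, 175, 167, 147, 105, 88, 87, 92, 91, 86, 90, 94, 92, 93, 95, 87, 93]
159 [149, 150, 148, 150, 148, 151, 148, 150, 173, 183, 180, 169, 155, 118, 86, 93, 91, 97, 93, 89, 91, 90, 92, 88, 92, 92]
161 [142, 150, 150, 151, 149, 145, 136, 135, 172, 180, 179, 172, 159, 125, 88, 96, 93, 96, 92, 93, 93, 90, 88, 90, 89, 95]
163 [147, 149, 150, 152, 153, 148, 141, 135, 169, 180, 180, 176, 164, 135, 93, 92, 92, 97, 98, 89, 93, 98, 92, 93, 91, 91]
165 [152, 149, 150, 149, 149, 146, 142, 143, 156, 165, 162, 152, 141, 127, 99, 95, 89, 81, 91, 88, 90, 89, 95, 93, 90, 95]
208 [158, 155, 153, 146, 148, 153, 153, 149, 148, 147, 138, 94, 132, 177, 176, 160, 146, 128, 94, 86, 102, 93, 95, 94, 97, 95]
210 [150, 148, 150, 144, 147, 153, 154, 152, 150, 148, 140, 103, 122, 155, 164, 184, 167, 149, 114, 86, 101, 97, 100, 93, 92, 95]
212 [152, 150, 150, 147, 148, 148, 147, 149, 152, 158, 145, 115, 87, 102, 128, 146, 157, 136, 91, 73, 94, 99, 96, 92, 94, 102]
short roll diff mean/max 3.639407407407407 13.333333333333334
```

Plain-end rows are now 266.3 and 266.6, against 266.5 and 266.9 for a level seated roll. The sprung side is at about 270.3 (270.8 expected), and the short roll's image is unchanged. I'm handing in.

```bash
python3 -c "
from station import ticket,state
print(ticket.hand_in(),state()['clock'])"
```

```text
the job is handed in; nothing more can be done
the job is handed in; nothing more can be done
```

The long spring-loaded roll is seated between the holder's two cups and released. I handed the job in at about 31.6 s of the 43 s allowed, with the gripper well clear of it.

**How it went**
- **First try failed:** when I pressed the sprung end against the tall cup and lowered, friction held the tip on the wall. The roll pivoted in the grip and slipped off over the wall top. It stayed in the grip throughout.
- **Second try worked:** I rested the plain end on the round cup's top to tip the sprung end down into the slotted cup. Then I pressed it in to about 21 mm, lowered it level and let it spring back into the round cup.
- **One correction:** after release the plain end had stuck about 7 mm high in its bore. I pressed it down with shut fingertips to a firm stop at z ≈ 90.4 mm; about 90 is expected when seated.

**Last checks**
- In the scene camera, the roll's axis is within about 0.5 px of the level, seated position at both ends.
- The short roll's patch of that image is unchanged from the start.
- The wrist force readings I saw stayed under about 12 N.
- I had used up the picture views before the press-down correction, so the final pose was checked only by measuring pixels.
- The plunger depth cannot be read directly. About 6 mm is inferred from how far the roll moved and the force.

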